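Wipe the chips off the carving slope

TASK

Clear the sloping carving board: take the scraper block by its grip bar and, with its sole held flat against the slope and without pressing hard, wipe all four loose wood chips down over the board's lower edge into the metal trough. Then lay the scraper flat and squarely in the middle of the cork pad, lengthwise, and let go. Do not touch the chips with the fingers, and leave everything else on the table where it is.

Things in the scene. Friction and masses are not known exactly. Their poses are not given: they have to be found in the camera images.
- board: fixed plywood carving slope 320 (x) x 240 (y) x 15 mm, no rims, on a frame. Origin: centre of its upper face, 139 mm above the table. x level along it, y UP the slope, z normal out of the face. Slope 27 degrees; lower edge (y = -120) 85 mm above the table, upper edge 194 mm. Chip centres start within x +-95, y -85 to +35 mm and stay by friction
- trough: fixed level open aluminium tray on the table along the board's lower edge, outside 330 (x) x 115 (y) x 60 mm high, walls and floor 5 mm. Origin: centre of its underside; x along the board's x, y towards the board, z up. The board's lower edge overhangs its inside by 2 mm, so what drops over the edge falls in
- scraper: wooden scraper block lying flat on the table: sole block 160 (x) x 44 (y) x 22 mm high with a dark rubber strip round it; on it a dark upright grip bar 110 (x) x 24 mm (y), from 22 to 72 mm above the sole; about 0.25 kg. Origin: centre of the flat sole; z up. Its long faces push; take the bar across its 24 mm thickness
- pad: fixed cork pad 210 (x) x 115 (y) mm, 6 mm thick, flat on the table; origin: centre of its underside. The scraper's place: its long side goes along the pad's long side, either way round
- chip1: loose offcut chip of pale wood lying flat on the board, a slab 62 x 24 x 12 mm (its x, y, z), about 15 g; origin: centre of its underside as it lies at the start
- chip2: loose offcut chip of pale wood lying flat on the board, a slab 60 x 28 x 12 mm (its x, y, z), about 15 g; origin: centre of its underside as it lies at the start
- chip3: loose offcut chip of pale wood lying flat on the board, a slab 60 x 20 x 14 mm (its x, y, z), about 15 g; origin: centre of its underside as it lies at the start
- chip4: loose offcut chip of pale wood lying flat on the board, a slab 60 x 26 x 13 mm (its x, y, z), about 15 g; origin: centre of its underside as it lies at the start
- tape: bystander: roll of pale tape standing flat, 104 mm across, 45 mm high; origin: centre of its underside
- bottle: bystander: white plastic bottle, 64 mm across, 170 mm tall; origin: centre of its underside
- jar: bystander: black jar, 84 mm across, 100 mm tall; origin: centre of its underside
- carving: bystander: half-painted carved fish on a small wooden foot, about 125 mm long (x), 50 mm wide and high; origin: centre of its underside
- graver: bystander: hand graver lying flat, 150 mm long (x), 22 mm wide, 18 mm high; origin: centre of its underside
- graver2: bystander: a second graver, 170 mm long (x), 22 mm wide, 18 mm high; origin: centre of its underside

How it is judged:
On the way, in this order (a step that is already met when the one before it is completed fails the run):
1. the scraper's sole lies flat on the board (within 0.12 rad and 5 mm) (angle between the z axis of scraper and the z axis of board, either way round below 0.12 rad and z of scraper in the frame of board between -0.004 and 0.005 m and x of scraper in the frame of board between -0.16 and 0.16 m and y of scraper in the frame of board between -0.12 and 0.12 m), for 0.1 s.
2. all four chips lie in the trough (x of chip1 in the frame of trough between -0.165 and 0.165 m and y of chip1 in the frame of trough between -0.0575 and 0.0575 m and z of each of chip1, chip2, chip3, chip4 in the frame of trough below 0.065 m and x of chip2 in the frame of trough between -0.165 and 0.165 m and y of chip2 in the frame of trough between -0.0575 and 0.0575 m and x of chip3 in the frame of trough between -0.165 and 0.165 m and y of chip3 in the frame of trough between -0.0575 and 0.0575 m and x of chip4 in the frame of trough between -0.165 and 0.165 m and y of chip4 in the frame of trough between -0.0575 and 0.0575 m), for 0.2 s.
At the end, for the whole second after the job is handed in: All four chips lie in the trough (centres over its 330 x 115 mm outline and less than 65 mm above the table), at rest; the scraper lies flat on the cork pad, its centre within 30 mm of the pad's centre along and across it, its length within 0.2 rad of the pad's, at rest (all of step 2 and linear speed of each of chip1, chip2, chip3, chip4 below 0.03 m/s and x of scraper in the frame of pad between -0.03 and 0.03 m and y of scraper in the frame of pad between -0.03 and 0.03 m and z of scraper in the frame of pad between 0.002 and 0.01 m and angle between the x axis of scraper and the x axis of pad, either way round below 0.2 rad and angle between scraper's own z axis and vertical below 0.08 rad and linear speed of scraper below 0.02 m/s); the robot touches nothing.
It fails at once if a bystander is knocked (moved more than 20 mm) (distance of any of tape, bottle, jar, carving, graver, graver2 from where it was at the start of the episode above 0.02 m).
It fails at once if a chip is pushed or picked with the fingers instead of the scraper (more than 1 N) (contact force between the fingers and chip1 above 1 N or contact force between the fingers and chip2 above 1 N or contact force between the fingers and chip3 above 1 N or contact force between the fingers and chip4 above 1 N).
It fails at once if the scraper is pressed on the board with more than 50 N (contact force between scraper and board above 50 N).
It fails at once if the scraper bears on the board (over 5 N) while its sole is more than 0.25 rad (14 degrees) from flat on it (contact force between scraper and board above 5 N and angle between the z axis of scraper and the z axis of board, either way round above 0.25 rad).
It also fails if it takes over 64 s, if anything falls off the work surface, if the arm or the gripper's body presses on something with over 40 N, if the wrist force passes 120 N, or if a joint passes its speed limit or range.

ROBOT

A 6-joint arm with a two-finger parallel gripper is mounted at the origin on the work surface. World frame = base frame: x ahead of the robot, y to its left, z up, the work surface at z = 0. Lengths are in m, angles in rad, forces in N, time in s.
With the tool pointing down it reaches from about 0.225 to 0.875 m from the base axis. Payload 3.4 kg.
Tool frame: the origin (TCP) lies at the very end of the fingers, on their centre line; the grasp point (between the pads) lies 19 mm behind it; z points along the fingers, x is the direction in which the jaws open and shut, and the axes are right-handed (so a half turn about z gives the same grasp; the last joint's range is limited). The gripper opens to 85 mm and grips with 20 to 120 N. Pads are 22 mm wide; open, the fingers measure 114 mm over their backs; the gripper's body (76 mm by 85 mm) begins 54 mm behind the grasp point. The pads swing forward as they close: fully open they stand 13 mm farther back than shut.
Start: joints at [-0.121, 0.276, 1.505, -0, 1.361, -0.121], TCP at [0.575, -0, 0.231] pointing down, gripper open.
Joint ranges: [-2.89, 2.89], [-0.75, 2.08], [0.22, 2.7], [-1.18, 4.32], [0.11, 2.71], [-2.7, 2.7]. Speed limits (rad/s): [2.57, 2.57, 3.14, 3.14, 3.14, 3.14].

INTERFACE

Orientations are given as a unit quaternion [x, y, z, w].
In Python, from workcell import env, read_camera gives the robot as it stands.
- The arm moves only by the tool jog_arm, never from a script. Its argument "rows" is one flat list of numbers, 7 for each row, row after row: the turn, a rotation vector about the tool's x, y, z in degrees, then the shift along the tool's x, y, z in cm, then the opening, from 0 (shut) to 1 (fully open). In form: [ax, ay, az, dx, dy, dz, grip, ax, ay, az, dx, dy, dz, grip, ...]. A call has 1 to 20 rows; each row is the pose to reach, as a shift and turn from the pose commanded when the call began, along the tool's axes at that moment; what a row does not reach only later rows make up. A row lasts 1/10 s, in which the tool goes at most 50 mm and 8.59 degrees, less where a joint would pass 70% of its speed; a pose out of reach is approached as far as the arm can. A call with a gripper value outside its range is refused whole. The fingers move at their own pace and stop on an object; "force" is the grip in N (left out, the last holds). Time passes only in rows, so rows that repeat a pose let the fingers close. It gives the time, the measured TCP pose, the force and the opening at its end, in the units of the state.
- env.get_obs(): the state, without advancing time (a new reading comes with each control period).
- read_camera(name): name is "scene" or "side" or "wrist"; returns a dict with "color" (480x640x3 uint8, red, green, blue), "vertical_fov" (degrees; the focal length in pixels is half the picture's height over the tangent of half this angle, whatever the lens; pixels are square), "cx", "cy" (the principal point, pixels), "distortion" ([k1, k2, p1, p2, k3] as OpenCV has them; the pictures are not rectified), "R" (3x3) and "t" (3): a world point X has camera coordinates R X + t. Camera axes: x right, y down, z forward; pixel columns grow to the right and rows downward; lengths in m; the calibration is good to about 2 mm. A picture is of the moment at which its call begins. There is no depth.
- env.sign_off(): hands the job in, once; it reports no verdict.
The state is a dict: "time": time; "joint_positions": joint angles; "dq": joint speeds; "joint_efforts": joint torques, N m; "tool_pos": TCP position; "orientation": TCP orientation; "contact_force": force on the tool from outside, world axes, zero at the start; "moment": the same for the moment, N m; "width": opening from 0.0 (shut) to 1.0 (fully open).
Only numpy, scipy, OpenCV 4.12 (cv2) and the standard library are available. Lean on these libraries where they do the work, as an engineer would, in place of code of your own. Each camera call takes 0.05 s, during which the arm holds its last target. There are 200 camera calls.

## Working session

There is one attempt and no reset: what is moved stays moved. The work goes in short steps, Python scripts to look and compute and a tool call to move; the robot and the scene stay as the last step left them, time stands still between calls to the robot, and variables do not carry over. Pictures are saved under pics/ and viewed, on a budget of 10 in all, crops included, one or two more only if the job needs it, and the job is handed in when it is done.

Besides the shell and the picture viewer there is one more tool, called after "Call:" by a JSON object that holds its "api" and its "payload". jog_arm: Moves the arm, as the interface text tells. Its arguments: {"type":"object","properties":{"rows":{"type":"array"},"force":{"type":"number"}},"required":["rows"]}

```bash
mkdir -p pics; cat > h.py <<'E'
import numpy as np, cv2
from scipy.spatial.transform import Rotation as Ro
from workcell import env, read_camera
def cam(n):
    c=read_camera(n); f=240/np.tan(np.radians(c['vertical_fov'])/2)
    c['K']=np.array([[f,0,c['cx']],[0,f,c['cy']],[0,0,1.]]); c['D']=np.array(c['distortion'],float); c['R']=np.array(c['R']);c['t']=np.array(c['t']); return c
def save(n,fn):
    c=cam(n); cv2.imwrite('pics/'+fn+'.png',c['color'][:,:,::-1]); np.savez('pics/'+fn+'.npz',**{k:c[k] for k in('K','D','R','t','color')}); return c
def load(fn): return dict(np.load('pics/'+fn+'.npz'))
def ray(c,p):
    u=cv2.undistortPoints(np.array(p,float).reshape(-1,1,2),c['K'],c['D']).reshape(-1,2)
    d=np.c_[u,np.ones(len(u))]@c['R']; return -c['R'].T@c['t'],d
def hit(c,p,P0=(0,0,0),n=(0,0,1)):
    o,d=ray(c,p); n=np.array(n,float); s=((np.array(P0)-o)@n)/(d@n); return o+d*s[:,None]
def proj(c,X): return cv2.projectPoints(np.array(X,float).reshape(-1,1,3),cv2.Rodrigues(c['R'])[0],c['t'],c['K'],c['D'])[0].reshape(-1,2)
E
python3 - <<'E'
from h import *
for n in('scene','side','wrist'):
    c=save(n,n+'0'); print(n,-c['R'].T@c['t'],c['R'][2],c['K'][0,0])
cv2.imwrite('pics/a.png',cv2.resize(cv2.imread('pics/scene0.png'),(800,600)))
cv2.imwrite('pics/b.png',cv2.resize(cv2.imread('pics/side0.png'),(800,600)))
print(env.get_obs())
E
```

```text
scene [ 1.27234078 -0.42498704  0.9990992 ] [-0.58939607  0.36242155 -0.72198538] 474.3510460130041
side [0.44152974 0.98588408 0.81757552] [ 0.07805041 -0.81700473 -0.57132426] 433.9667524437639
wrist [0.57521202 0.07184265 0.37333034] [-0.00167359 -0.27886718 -0.96032822] 368.0235069454171
{'time': 0.15, 'joint_positions': array([-1.21007552e-01,  2.76464292e-01,  1.50584033e+00, -1.21079435e-05,
        1.36067980e+00, -1.20991039e-01]), 'dq': array([ 0.00201327, -0.00273718, -0.00383337, -0.00251602, -0.00146196,
        0.00057655]), 'joint_efforts': array([ 9.65923646e-04, -4.17143512e+01, -2.46032345e+01, -1.26433165e-04,
        7.58384820e-03, -3.43765259e-05]), 'tool_pos': array([5.74614740e-01, 3.27684779e-05, 2.30630903e-01]), 'orientation': array([ 9.99999758e-01, -6.99008681e-06, -6.91514216e-04, -7.81199380e-05]), 'contact_force': array([ 0.06216918, -0.14356223, -0.03170781]), 'moment': array([-0.02977828, -0.01771077, -0.01339646]), 'width': 1.001084844405548}
```

View pics/a.png

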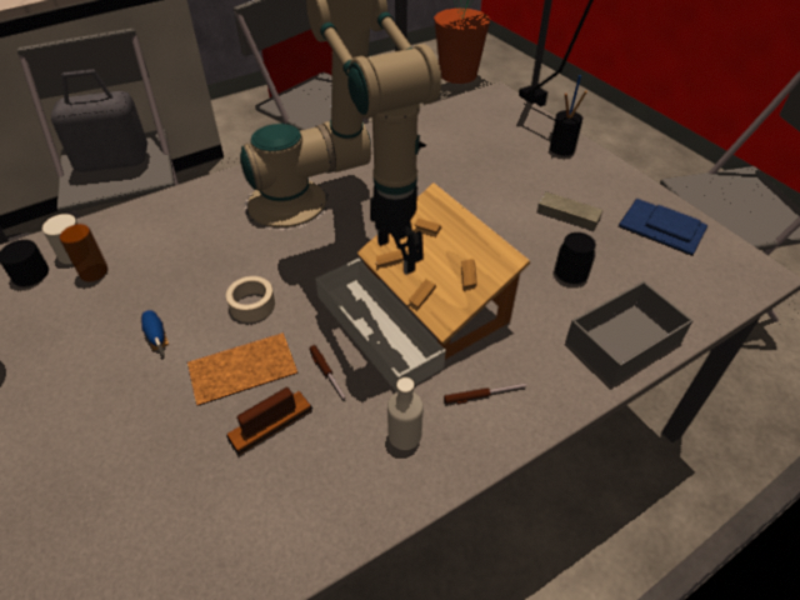

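View pics/b.png

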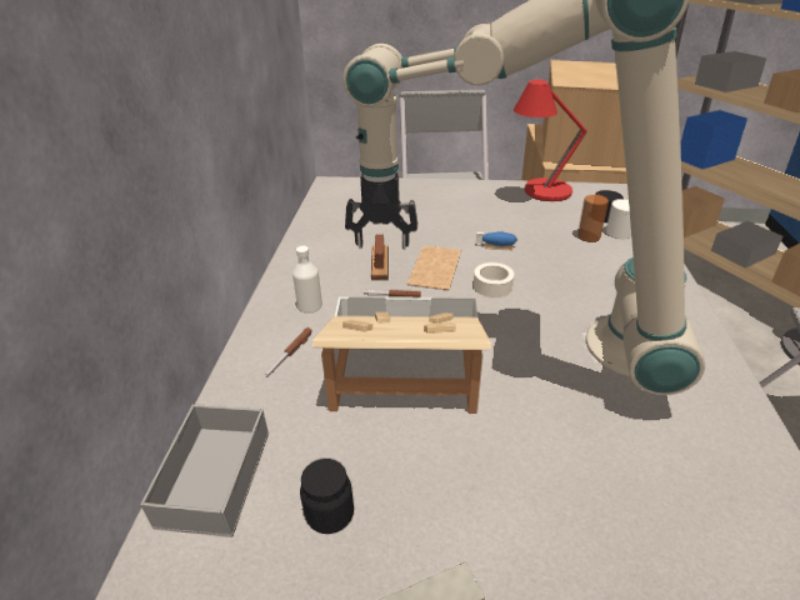

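The scene view shows the board sloping down towards -y, with four chips around (427,227), (388,258), (468,273) and (423,293). The trough is beside it, and the pad (242,368) and scraper (270,418) are at lower left. I'll enlarge the board.

```bash
python3 - <<'E'
import cv2
a=cv2.imread('pics/scene0.png'); cv2.imwrite('pics/c.png',cv2.resize(a[145:285,275:435],None,fx=4.2,fy=4.2,interpolation=cv2.INTER_CUBIC))
cv2.imwrite('pics/d.png',cv2.resize(a[260:370,140:300],None,fx=5,fy=5,interpolation=cv2.INTER_CUBIC))
E
```

```text
(no output)
```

View pics/c.png

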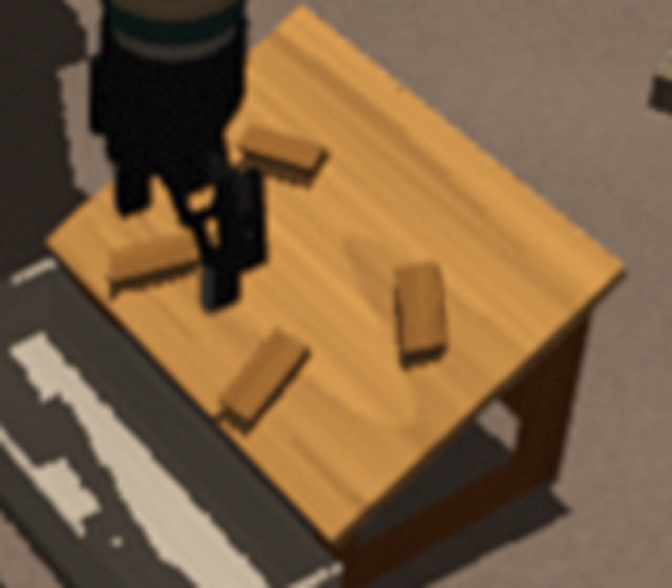

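View pics/d.png

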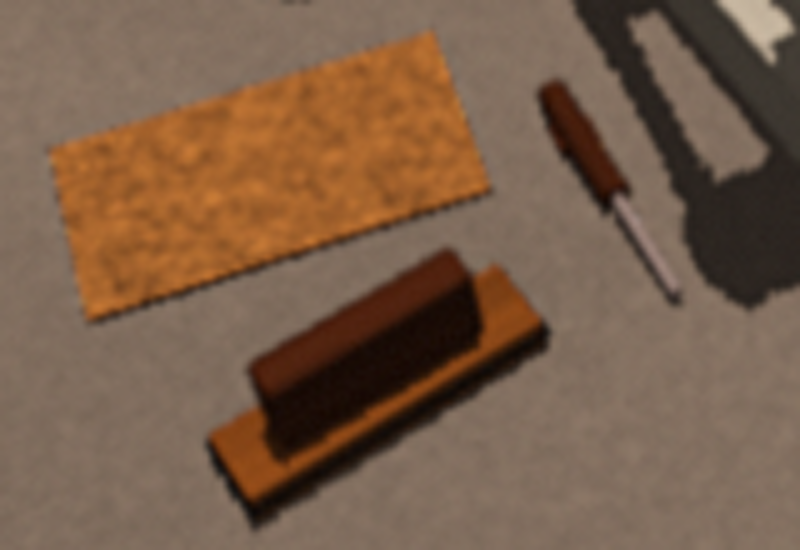

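Crop c shows the board corners at (303,5), (625,270), (338,540) and (47,242). The chips are at about (285,150), (155,258), (420,310) and (265,378). Crop d shows the pad corners (50,148), (432,30), (492,190), (90,322), the block's top corners (208,438), (497,265), (547,328), (252,503), and the graver from (550,90) to (675,300).

```bash
python3 - <<'E'
from h import *
c=load('scene0')
C=lambda l:[((x+.5)/4.2-.5+275,(y+.5)/4.2-.5+145) for x,y in l]
D=lambda l:[((x+.5)/5-.5+140,(y+.5)/5-.5+260) for x,y in l]
np.set_printoptions(precision=4,suppress=True)
U=hit(c,C([(303,5),(625,270)]),(0,0,.194)); L=hit(c,C([(47,242),(338,540)]),(0,0,.085))
print('board',U,L,np.linalg.norm(U[0]-U[1]),np.linalg.norm(L[0]-L[1]),np.linalg.norm(U-L,axis=1))
o=(U.sum(0)+L.sum(0))/4
ex=U[1]-U[0]+L[1]-L[0]; ex[2]=0; a=np.arctan2(ex[1],ex[0]); ex=np.array([np.cos(a),np.sin(a),0])
h=np.array([-ex[1],ex[0],0]); t=np.radians(27); ey=h*np.cos(t)+np.array([0,0,np.sin(t)]); ez=np.cross(ex,ey)
o[2]=.139
print('o',o,'yaw',np.degrees(a))
B=np.c_[ex,ey,ez]; np.savez('board.npz',o=o,B=B)
for n,l in dict(chA=[(245,130),(328,150),(318,182),(243,160)],chB=[(108,250),(190,235),(200,265),(112,290)],chC=[(395,265),(438,262),(445,355),(402,362)],chD=[(220,398),(278,330),(310,352),(245,430)]).items():
    print(n,(((hit(c,C(l),o+.007*ez,ez)-o)@B)*1000).round().tolist())
P=hit(c,D([(50,148),(432,30),(492,190),(90,322)]),(0,0,.006)); print('pad',P.mean(0),P,np.linalg.norm(np.diff(P,axis=0),axis=1), np.degrees(np.arctan2(*(P[1]-P[0]+P[2]-P[3])[1::-1])))
S=hit(c,D([(208,438),(497,265),(547,328),(252,503)]),(0,0,.022)); print('scr',S.mean(0),np.linalg.norm(np.diff(S,axis=0),axis=1),np.degrees(np.arctan2(*(S[1]-S[0]+S[2]-S[3])[1::-1])))
S=hit(c,D([(250,365),(450,250),(475,280),(268,402)]),(0,0,.072)); print('bar',S.mean(0),np.linalg.norm(np.diff(S,axis=0),axis=1),np.degrees(np.arctan2(*(S[1]-S[0]+S[2]-S[3])[1::-1])))
print('graver',hit(c,D([(550,90),(675,300)]),(0,0,.01)))
print('bottle,tape',hit(c,[(405/1.25,445/1.25),(250/1.25,310/1.25)]))
E
```

```text
board [[0.3561 0.2357 0.194 ]
 [0.6767 0.2487 0.194 ]] [[0.3665 0.0234 0.085 ]
 [0.6857 0.0424 0.085 ]] 0.32082826242202417 0.3198168249295245 [0.2389 0.2334]
o [0.5213 0.1375 0.139 ] yaw 2.8680385463740548
chA [[-109.0, 27.0, 7.0], [-50.0, 54.0, 7.0], [-37.0, 34.0, 7.0], [-92.0, 12.0, 7.0]]
chB [[-113.0, -94.0, 7.0], [-76.0, -48.0, 7.0], [-52.0, -58.0, 7.0], [-86.0, -110.0, 7.0]]
chC [[51.0, 27.0, 7.0], [70.0, 46.0, 7.0], [122.0, 6.0, 7.0], [105.0, -14.0, 7.0]]
chD [[34.0, -109.0, 7.0], [27.0, -53.0, 7.0], [55.0, -49.0, 7.0], [64.0, -111.0, 7.0]]
pad [ 0.4687 -0.3141  0.006 ] [[ 0.3948 -0.4083  0.006 ]
 [ 0.4266 -0.2021  0.006 ]
 [ 0.5424 -0.2202  0.006 ]
 [ 0.5109 -0.4256  0.006 ]] [0.2086 0.1171 0.2078] 81.26075603890871
scr [ 0.6281 -0.3175  0.022 ] [0.159  0.0464 0.1584] 95.74369476682755
bar [ 0.6283 -0.3173  0.072 ] [0.105  0.0219 0.1082] 95.6734146620472
graver [[ 0.5018 -0.1666  0.01  ]
 [ 0.6541 -0.1726  0.01  ]]
bottle,tape [[ 0.7989 -0.1194  0.    ]
 [ 0.3218 -0.2373  0.    ]]
```

Call:
{"api": "jog_arm", "payload": {"rows": [0,0,-5.7,5.35,31.75,5,1,0,0,-5.7,5.35,31.75,5,1,0,0,-5.7,5.35,31.75,5,1,0,0,-5.7,5.35,31.75,5,1,0,0,-5.7,5.35,31.75,5,1,0,0,-5.7,5.35,31.75,5,1,0,0,-5.7,5.35,31.75,5,1,0,0,-5.7,5.35,31.75,5,1,0,0,-5.7,5.35,31.75,5,1,0,0,-5.7,5.35,31.75,5,1], "force": 60}}

```text
time: 1.15
tool_pos: [0.6284, -0.3162, 0.1813]
orientation: [0.999, 0.05, -0.0, -0.001]
contact_force: [0.1, -0.3, 0.0]
width: 0.999
```

```bash
cat >> h.py <<'E'
def rel(P,R):
    s=env.get_obs(); T=Ro.from_quat(s['orientation'])
    return (T.inv()*R).as_rotvec(degrees=True).round(2),(T.inv().apply(P-s['tool_pos'])*100).round(2)
E
python3 - <<'E'
from h import *
save('wrist','w1'); s=env.get_obs(); print(s['time'],s['tool_pos'],s['joint_positions'].round(2),s['orientation'])
E
```

```text
1.2 [ 0.62853901 -0.31602083  0.1816784 ] [-0.56  0.5   1.28  0.    1.37 -0.67] [ 9.98729996e-01  5.03818459e-02  6.79527189e-05 -2.43714080e-04]
```

View pics/w1.png

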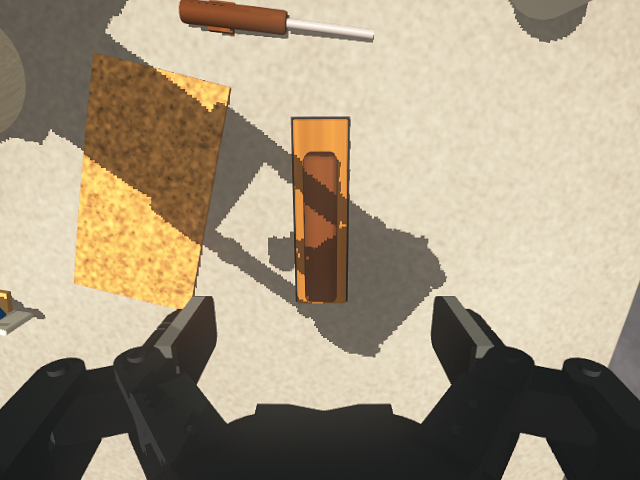

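The wrist view shows the block upright in the image: its top corners are (292,118), (350,118), (347,302) and (297,302), and the bar spans columns 304–338. It lies midway between the fingers. The pad corners are (94,55), (230,88), (193,308) and (75,283).

```bash
python3 - <<'E'
from h import *
np.set_printoptions(precision=4,suppress=True)
c=load('w1')
S=hit(c,[(297,302),(292,118),(350,118),(347,302)],(0,0,.022));print(S.mean(0),np.linalg.norm(np.diff(S,axis=0),axis=1),np.degrees(np.arctan2(*(S[1]-S[0]+S[2]-S[3])[1::-1])))
S=hit(c,[(304,302),(304,153),(338,153),(337,302)],(0,0,.072));print(S.mean(0),np.linalg.norm(np.diff(S,axis=0),axis=1),np.degrees(np.arctan2(*(S[1]-S[0]+S[2]-S[3])[1::-1])))
P=hit(c,[(75,283),(94,55),(230,88),(193,308)],(0,0,.006));print(P.mean(0),np.linalg.norm(np.diff(P,axis=0),axis=1),np.degrees(np.arctan2(*(P[1]-P[0]+P[2]-P[3])[1::-1])))
a=np.radians(5.7); Q=Ro.from_euler('z',5.7,degrees=True)*Ro.from_quat([1,0,0,0])
print(rel(np.array([.628,-.3175,.036]),Q))
E
```

```text
[ 0.6271 -0.315   0.022 ] [0.1587 0.0456 0.1587] 95.93710804122858
[ 0.6268 -0.3147  0.072 ] [0.1099 0.0228 0.1098] 95.41212133174714
[ 0.4709 -0.3125  0.006 ] [0.207  0.1139 0.2039] 81.40082196048847
(array([-0.03, -0.01,  0.08]), array([-0.07,  0.15, 14.57]))
```

Call:
{"api": "jog_arm", "payload": {"rows": [0,0,0,-0.1,0.1,3,1,0,0,0,-0.1,0.1,6,1,0,0,0,-0.1,0.1,9,1,0,0,0,-0.1,0.1,11,1,0,0,0,-0.1,0.1,13,1,0,0,0,-0.1,0.1,14.5,1,0,0,0,-0.1,0.1,14.5,1,0,0,0,-0.1,0.1,14.5,0,0,0,0,-0.1,0.1,14.5,0,0,0,0,-0.1,0.1,14.5,0,0,0,0,-0.1,0.1,14.5,0,0,0,0,-0.1,0.1,14.5,0,0,0,0,-0.1,0.1,14.5,0,0,0,0,-0.1,0.1,14.5,0,0,0,0,-0.1,0.1,14.5,0,0,0,0,-0.1,0.1,14.5,0,0,0,0,-0.1,0.1,14.5,0,0,0,0,-0.1,0.1,14.5,0], "force": 60}}

```text
time: 3.0
tool_pos: [0.6279, -0.3189, 0.0372]
orientation: [0.999, 0.05, 0.0, 0.0]
contact_force: [-1.6, -0.0, 5.9]
width: 0.274
```

Call:
{"api": "jog_arm", "payload": {"rows": [0,0,0,0,0,-2,0,0,0,0,0,0,-6,0,0,0,0,0,0,-11,0,0,0,0,0,0,-16,0,0,0,0,0,0,-21,0,0,0,0,0,0,-26,0,0,0,0,0,0,-28,0,0,0,0,0,0,-28,0,0,0,0,0,0,-28,0]}}

```text
time: 3.9
tool_pos: [0.6272, -0.3183, 0.3145]
orientation: [0.999, 0.05, -0.001, -0.001]
contact_force: [-0.2, -0.4, -2.6]
width: 0.273
```

```bash
cat >> h.py <<'E'
_b=np.load('board.npz'); o=_b['o'];B=_b['B']; Rb=Ro.from_matrix(np.c_[B[:,1],B[:,0],-B[:,2]])
def bp(x,y,h): return o+B@np.array([x,y,37.2+h])/1000
E
python3 - <<'E'
from h import *
s=env.get_obs(); print(s['tool_pos'],s['joint_positions'].round(2),s['contact_force'],s['width'])
print(rel(bp(-72,92,80),Rb), bp(-72,92,80))
E
```

```text
[ 0.62720434 -0.318301    0.31447617] [-0.57  0.45  1.03  0.    1.66 -0.67] [-0.16902632 -0.44152509 -2.57329948] 0.27325448539227737
(array([ 20.35,  21.56, -85.45]), array([-13.06, -49.64,   3.03])) [0.44790978 0.16266694 0.28519309]
```

Call:
{"api": "jog_arm", "payload": {"rows": [20.35,21.56,-85.45,-13.1,-49.6,1,0,20.35,21.56,-85.45,-13.1,-49.6,1,0,20.35,21.56,-85.45,-13.1,-49.6,1,0,20.35,21.56,-85.45,-13.1,-49.6,1,0,20.35,21.56,-85.45,-13.1,-49.6,1,0,20.35,21.56,-85.45,-13.1,-49.6,1,0,20.35,21.56,-85.45,-13.1,-49.6,1,0,20.35,21.56,-85.45,-13.1,-49.6,1,0,20.35,21.56,-85.45,-13.1,-49.6,1,0,20.35,21.56,-85.45,-13.1,-49.6,1,0,20.35,21.56,-85.45,-13.1,-49.6,1,0,20.35,21.56,-85.45,-13.1,-49.6,1,0,20.35,21.56,-85.45,-13.1,-49.6,1,0,20.35,21.56,-85.45,-13.1,-49.6,1,0,20.35,21.56,-85.45,-13.1,-49.6,1,0,20.35,21.56,-85.45,-13.1,-49.6,1,0]}}

```text
time: 5.5
tool_pos: [0.4484, 0.1612, 0.3062]
orientation: [0.671, 0.704, 0.161, -0.168]
contact_force: [-0.3, -0.3, -1.6]
width: 0.274
```

```bash
python3 - <<'E'
from h import *
s=env.get_obs(); print(s['tool_pos'],s['joint_positions'].round(2),s['contact_force'],s['width'])
print(rel(bp(-72,92,10),Rb)); print((B.T@(s['tool_pos']-o)*1000).round(1)-[0,0,37.2])
save('scene','s1'); save('side','sd1')
a=cv2.imread('pics/scene0.png')
A=cv2.resize(cv2.imread('pics/scene0.png')[0:0+1,0:1],(1,1))
s1=cv2.resize(cv2.imread('pics/s1.png')[120:300,260:440],(400,400),interpolation=cv2.INTER_CUBIC); s2=cv2.resize(cv2.imread('pics/sd1.png')[170:350,230:410],(400,400),interpolation=cv2.INTER_CUBIC)
cv2.imwrite('pics/e.png',np.hstack([s1,s2]))
E
```

```text
[0.44844025 0.16120289 0.30617141] [-0.16  0.07  1.67  0.46  1.5  -1.84] [-0.28032468 -0.32083481 -1.59874633] 0.2740116013584404
(array([ 0.14,  0.11, -0.04]), array([-0.8 , -0.07,  8.94]))
[-71.5 100.2  99.4]
```

View pics/e.png

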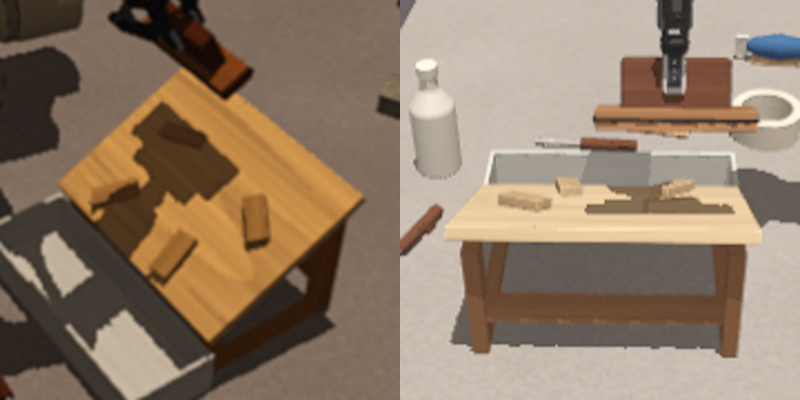

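The scraper hangs level with the slope above the upper left of the board, and all four chips are where they started. Next I descend towards the face.

Call:
{"api": "jog_arm", "payload": {"rows": [0.14,0.11,0,-0.8,-0.1,3,0,0.14,0.11,0,-0.8,-0.1,6,0,0.14,0.11,0,-0.8,-0.1,8,0,0.14,0.11,0,-0.8,-0.1,9,0,0.14,0.11,0,-0.8,-0.1,9.2,0,0.14,0.11,0,-0.8,-0.1,9.4,0,0.14,0.11,0,-0.8,-0.1,9.4,0]}}

```text
time: 6.3
tool_pos: [0.4462, 0.197, 0.2196]
orientation: [0.67, 0.705, 0.161, -0.169]
contact_force: [0.3, -0.3, -2.3]
width: 0.277
```

```bash
cat >> h.py <<'E'
def st():
    s=env.get_obs(); print(s['time'],'board xyz',(B.T@(s['tool_pos']-o)*1000).round(1)-[0,0,37.2],'F board',(B.T@s['contact_force']).round(2),'M',s['moment'].round(2),rel(s['tool_pos'],Rb)[0],s['width'])
E
python3 -c "
from h import *
st()"
```

```text
6.3 board xyz [-72.   92.9   5.9] F board [ 0.25 -1.35 -1.92] M [-0.39 -0.05 -0.06] [ 0.06 -0.01  0.08] 0.27650824830807663
```

Call:
{"api": "jog_arm", "payload": {"rows": [0,0,0,0,0,0.1,0,0,0,0,0,0,0.2,0,0,0,0,0,0,0.3,0,0,0,0,0,0,0.4,0,0,0,0,0,0,0.4,0]}}

```text
time: 6.8
tool_pos: [0.4452, 0.1991, 0.2152]
orientation: [0.67, 0.705, 0.161, -0.169]
contact_force: [0.6, 0.5, -1.2]
width: 0.273
```

```bash
python3 -c "
from h import *
st()"
```

```text
6.8 board xyz [-72.8  92.8   1.1] F board [ 0.59 -0.13 -1.23] M [-0.35  0.   -0.02] [-0.04 -0.02  0.05] 0.27253765699883514
```

Call:
{"api": "jog_arm", "payload": {"rows": [0,0,0,0,0,0.05,0,0,0,0,0,0,0.1,0,0,0,0,0,0,0.1,0]}}

```text
time: 7.1
tool_pos: [0.4453, 0.1993, 0.2149]
orientation: [0.67, 0.705, 0.161, -0.169]
contact_force: [-2.9, -5.0, 4.5]
width: 0.271
```

```bash
python3 -c "
from h import *
st()"
```

```text
7.1 board xyz [-72.8  92.8   0.7] F board [-3.16 -2.31  6.22] M [-0.42  0.24  0.09] [-0.02  0.    0.08] 0.2710716639363568
```

Call:
{"api": "jog_arm", "payload": {"rows": [0,0,0,-0.5,0,0,0,0,0,0,-1.5,0,0,0,0,0,0,-2.5,0,0,0,0,0,0,-3.5,0,0,0,0,0,0,-4.5,0,0,0,0,0,0,-5,0,0,0,0,0,0,-5,0,0,0]}}

```text
time: 7.8
tool_pos: [0.4485, 0.1542, 0.1919]
orientation: [0.67, 0.704, 0.162, -0.169]
contact_force: [-0.4, -1.1, 4.9]
width: 0.278
```

```bash
python3 -c "
from h import *
st()"
```

```text
7.8 board xyz [-71.8  42.1   0.7] F board [-0.47  1.28  4.82] M [ 0.2   0.05 -0.02] [ 0.07 -0.07 -0.02] 0.2783150539989826
```

Contact is steady at about 7 N, so I continue down.

Call:
{"api": "jog_arm", "payload": {"rows": [0,0,0,-0.6,0,0,0,0,0,0,-1.8,0,0,0,0,0,0,-3,0,0,0,0,0,0,-4.2,0,0,0,0,0,0,-5.4,0,0,0,0,0,0,-6.6,0,0,0,0,0,0,-7.8,0,0,0,0,0,0,-8.5,0,0,0,0,0,0,-8.5,0,0,0]}}

```text
time: 8.7
tool_pos: [0.4522, 0.0782, 0.1531]
orientation: [0.67, 0.704, 0.161, -0.169]
contact_force: [-0.3, -1.0, 6.2]
width: 0.276
```

```bash
python3 -c "
from h import *
st()"
```

```text
8.7 board xyz [-71.9 -43.3   0.7] F board [-0.35  1.97  5.99] M [ 0.12 -0.05  0.03] [ 0.05 -0.05 -0.02] 0.27610624037144016
```

Call:
{"api": "jog_arm", "payload": {"rows": [0,0,0,-0.6,0,0,0,0,0,0,-1.6,0,0,0,0,0,0,-2.6,0,0,0,0,0,0,-3.6,0,0,0,0,0,0,-4.4,0,0,0,0,0,0,-5.2,0,0,0,0,0,0,-6,0,0,0,0,0,0,-6.6,0,0,0,0,0,0,-7,0,0,0,0,0,0,-7,0,0,0]}}

```text
time: 9.7
tool_pos: [0.4552, 0.0165, 0.1216]
orientation: [0.67, 0.704, 0.162, -0.169]
contact_force: [-0.2, -1.1, 7.3]
width: 0.271
```

```bash
python3 -c "
from h import *
st()
save('scene','s2'); save('side','sd2')
s1=cv2.resize(cv2.imread('pics/s2.png')[140:320,240:420],(400,400),interpolation=cv2.INTER_CUBIC); s2=cv2.resize(cv2.imread('pics/sd2.png')[200:340,240:400],(400,350),interpolation=cv2.INTER_CUBIC)
cv2.imwrite('pics/f.png',np.hstack([s1[:350],s2]))
"
```

```text
9.7 board xyz [ -72.  -112.7    0.7] F board [-0.24  2.4   7.  ] M [ 0.46  0.02 -0.07] [ 0.05 -0.1   0.  ] 0.27099334328267705
```

View pics/f.png

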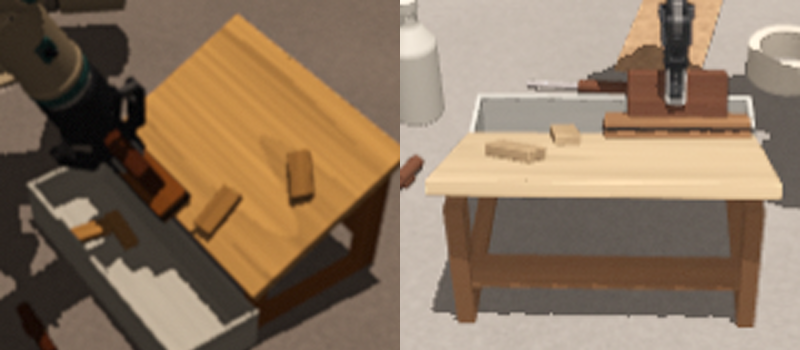

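The left chips are off the board: one shows in the trough at (88,230), probably the other in shadow beside it. The right two are untouched at (218,210) and (300,175). I lift, cross over and come down for the second stroke.

Call:
{"api": "jog_arm", "payload": {"rows": [0,0,0,0,0,-2,0,0,0,0,0,0,-5,0,0,0,0,4,3,-6,0,0,0,0,8,6,-6,0,0,0,0,12,9,-6,0,0,0,0,16,12,-6,0,0,0,0,20.5,15,-6,0,0,0,0,20.5,15,-5,0,0,0,0,20.5,15,-3,0,0,0,0,20.5,15,-1,0,0,0,0,20.5,15,-0.6,0,0,0,0,20.5,15,-0.3,0,0,0,0,20.5,15,-0.3,0]}}

```text
time: 11.1
tool_pos: [0.5952, 0.205, 0.2166]
orientation: [0.67, 0.705, 0.161, -0.169]
contact_force: [-0.0, -0.1, -1.8]
width: 0.272
```

```bash
python3 -c "
from h import *
st()"
```

```text
11.1 board xyz [77.2 92.   3. ] F board [-0.02 -0.91 -1.5 ] M [-0.4  -0.06  0.01] [-0.05  0.01  0.  ] 0.2723468875261568
```

Call:
{"api": "jog_arm", "payload": {"rows": [0,0,0,0,0,0.1,0,0,0,0,0,0,0.2,0,0,0,0,0,0,0.25,0,0,0,0,0,0,0.25,0]}}

```text
time: 11.5
tool_pos: [0.5953, 0.2067, 0.2152]
orientation: [0.67, 0.705, 0.161, -0.169]
contact_force: [-0.4, -1.2, -1.7]
width: 0.27
```

```bash
python3 -c "
from h import *
st()"
```

```text
11.5 board xyz [77.4 92.9  1. ] F board [-0.48 -1.86 -1.  ] M [-0.44 -0.03  0.02] [ 0.01 -0.    0.06] 0.2697216916683358
```

Just touching; I press 0.5 mm more and slide.

Call:
{"api": "jog_arm", "payload": {"rows": [0,0,0,0,0,0.05,0,0,0,0,-0.5,0,0.05,0,0,0,0,-1.5,0,0.05,0,0,0,0,-2.5,0,0.05,0,0,0,0,-3.5,0,0.05,0,0,0,0,-4.5,0,0.05,0,0,0,0,-5,0,0.05,0,0,0,0,-5,0,0.05,0]}}

```text
time: 12.3
tool_pos: [0.598, 0.1613, 0.1918]
orientation: [0.67, 0.704, 0.161, -0.169]
contact_force: [0.3, -2.0, 5.3]
width: 0.273
```

```bash
python3 -c "
from h import *
st()"
```

```text
12.3 board xyz [77.9 41.7  0.8] F board [0.16 0.56 5.61] M [ 0.1  -0.06  0.03] [ 0.05 -0.03 -0.02] 0.27340737701916845
```

Call:
{"api": "jog_arm", "payload": {"rows": [0,0,0,-0.6,0,0,0,0,0,0,-1.7,0,0,0,0,0,0,-2.8,0,0,0,0,0,0,-3.9,0,0,0,0,0,0,-5,0,0,0,0,0,0,-6.1,0,0,0,0,0,0,-7.2,0,0,0,0,0,0,-8.3,0,0,0,0,0,0,-9.4,0,0,0,0,0,0,-10.4,0,0,0,0,0,0,-11.4,0,0,0,0,0,0,-12.4,0,0,0,0,0,0,-13.2,0,0,0,0,0,0,-14,0,0,0,0,0,0,-14.7,0,0,0,0,0,0,-15.4,0,0,0,0,0,0,-15.6,0,0,0,0,0,0,-15.6,0,0,0]}}

```text
time: 14.1
tool_pos: [0.6049, 0.023, 0.1212]
orientation: [0.67, 0.704, 0.162, -0.169]
contact_force: [-0.3, -1.2, 7.0]
width: 0.272
```

```bash
python3 -c "
from h import *
st()"
```

```text
14.1 board xyz [  77.8 -113.7    0.8] F board [-0.35  2.17  6.8 ] M [ 0.39 -0.04 -0.08] [ 0.05 -0.07  0.01] 0.2717610419080894
```

Call:
{"api": "jog_arm", "payload": {"rows": [0,0,0,0,0,-2,0,0,0,0,0,0,-6,0,0,0,0,4,0,-11,0,0,0,0,8,0,-15,0,0,0,0,8,0,-15,0,0,0,0,8,0,-15,0]}}

```text
time: 14.7
tool_pos: [0.6052, 0.0264, 0.293]
orientation: [0.669, 0.706, 0.162, -0.167]
contact_force: [0.8, -0.7, -2.6]
width: 0.27
```

```bash
python3 -c "
from h import *
st()
Q=Ro.from_euler('z',-8.7,degrees=True)*Ro.from_quat([1,0,0,0])
print(env.get_obs()['tool_pos'],rel(np.array([.470,-.316,.25]),Q))
save('scene','s3'); save('side','sd3')
s1=cv2.resize(cv2.imread('pics/s3.png')[140:320,240:420],(400,400),interpolation=cv2.INTER_CUBIC); s2=cv2.resize(cv2.imread('pics/sd3.png')[200:340,240:400],(400,350),interpolation=cv2.INTER_CUBIC)
cv2.imwrite('pics/g.png',np.hstack([s1[:350],s2]))
"
```

```text
14.7 board xyz [ 78.3 -32.8 152.3] F board [ 0.77 -1.88 -2.02] M [-0.36 -0.02 -0.01] [0.21 0.15 0.22] 0.27032382120366055
[0.60519319 0.0263662  0.29295158] (array([-23.57, -19.62,  99.65]), array([-31.79, -15.29, -11.36]))
```

View pics/g.png

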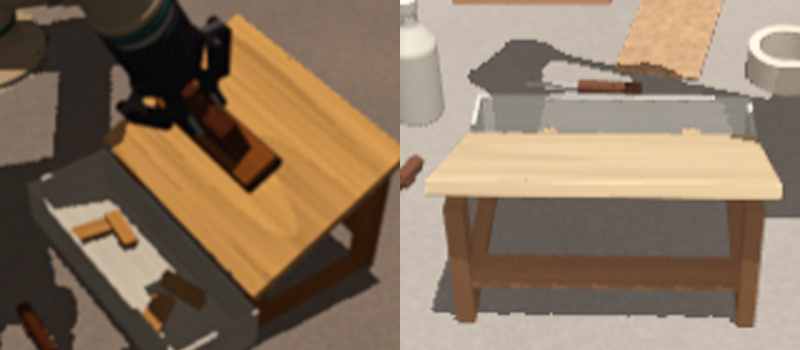

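The board is clear, and all four chips lie in the trough at (95,230), (122,228), (183,290) and (158,308). Now I go over the pad.

Call:
{"api": "jog_arm", "payload": {"rows": [-23.6,-19.6,99.65,-31.8,-15.3,-11.4,0,-23.6,-19.6,99.65,-31.8,-15.3,-11.4,0,-23.6,-19.6,99.65,-31.8,-15.3,-11.4,0,-23.6,-19.6,99.65,-31.8,-15.3,-11.4,0,-23.6,-19.6,99.65,-31.8,-15.3,-11.4,0,-23.6,-19.6,99.65,-31.8,-15.3,-11.4,0,-23.6,-19.6,99.65,-31.8,-15.3,-11.4,0,-23.6,-19.6,99.65,-31.8,-15.3,-11.4,0,-23.6,-19.6,99.65,-31.8,-15.3,-11.4,0,-23.6,-19.6,99.65,-31.8,-15.3,-11.4,0,-23.6,-19.6,99.65,-31.8,-15.3,-11.4,0,-23.6,-19.6,99.65,-31.8,-15.3,-11.4,0,-23.6,-19.6,99.65,-31.8,-15.3,-11.4,0,-23.6,-19.6,99.65,-31.8,-15.3,-11.4,0,-23.6,-19.6,99.65,-31.8,-15.3,-11.4,0,-23.6,-19.6,99.65,-31.8,-15.3,-11.4,0]}}

```text
time: 16.4
tool_pos: [0.4682, -0.3158, 0.2472]
orientation: [0.997, -0.076, -0.003, -0.001]
contact_force: [0.2, -0.5, -1.4]
width: 0.275
```

```bash
python3 -c "
from h import *
Q=Ro.from_euler('z',-8.7,degrees=True)*Ro.from_quat([1,0,0,0])
s=env.get_obs();print(s['tool_pos'],s['width'],s['contact_force'],rel(np.array([.470,-.316,.0462]),Q))
"
```

```text
[ 0.46816894 -0.31575308  0.24723079] 0.27450057484459084 [ 0.21497379 -0.51997387 -1.37541843] (array([-0.14,  0.35, -0.02]), array([ 0.31,  0.05, 20.1 ]))
```

Call:
{"api": "jog_arm", "payload": {"rows": [-0.1,0.35,0,0.2,0,4,0,-0.1,0.35,0,0.2,0,8,0,-0.1,0.35,0,0.2,0,12,0,-0.1,0.35,0,0.2,0,15,0,-0.1,0.35,0,0.2,0,17.5,0,-0.1,0.35,0,0.2,0,19,0,-0.1,0.35,0,0.2,0,19.7,0,-0.1,0.35,0,0.2,0,19.9,0,-0.1,0.35,0,0.2,0,19.9,0,-0.1,0.35,0,0.2,0,19.9,0]}}

```text
time: 17.4
tool_pos: [0.4703, -0.3159, 0.05]
orientation: [0.997, -0.076, 0.001, 0.001]
contact_force: [0.0, 0.8, -1.0]
width: 0.271
```

```bash
python3 -c "
from h import *
Q=Ro.from_euler('z',-8.7,degrees=True)*Ro.from_quat([1,0,0,0])
s=env.get_obs();print(s['tool_pos'],s['width'],s['contact_force'],rel(np.array([.470,-.316,.0432]),Q))
"
```

```text
[ 0.47032529 -0.31588757  0.04995358] 0.27129530586059525 [ 0.03769447  0.81538186 -0.95967713] (array([ 0.07, -0.17, -0.04]), array([-0.03,  0.02,  0.68]))
```

Call:
{"api": "jog_arm", "payload": {"rows": [0,0,0,0,0,0.2,0,0,0,0,0,0,0.4,0,0,0,0,0,0,0.5,0,0,0,0,0,0,0.6,0,0,0,0,0,0,0.6,0]}}

```text
time: 17.9
tool_pos: [0.4697, -0.3152, 0.0432]
orientation: [0.997, -0.076, 0.001, 0.0]
contact_force: [0.1, 0.9, 1.7]
width: 0.272
```

```bash
python3 -c "
from h import *
s=env.get_obs();print(s['tool_pos'],s['width'],s['contact_force'])
"
```

```text
[ 0.46970522 -0.31517765  0.04322353] 0.27246990157149836 [0.07722515 0.92359149 1.74621121]
```

Resting on the pad; I open and withdraw.

Call:
{"api": "jog_arm", "payload": {"rows": [0,0,0,0,0,0,0.7,0,0,0,0,0,0,0.7,0,0,0,0,0,0,0.7,0,0,0,0,0,0,0.7,0,0,0,0,0,0,0.7,0,0,0,0,0,-1,0.7,0,0,0,0,0,-3,0.7,0,0,0,0,0,-6,0.7,0,0,0,0,0,-10,0.7,0,0,0,0,0,-15,0.7,0,0,0,0,0,-20,0.7,0,0,0,0,0,-22,0.7,0,0,0,0,0,-22,0.7,0,0,0,0,0,-22,0.7]}}

```text
time: 19.3
tool_pos: [0.4692, -0.3149, 0.2631]
orientation: [0.997, -0.076, 0.001, 0.0]
contact_force: [0.1, -0.0, -0.3]
width: 0.701
```

```bash
python3 -c "
from h import *
s=env.get_obs();print(s['tool_pos'],s['width'],s['contact_force'])
save('scene','s4'); save('wrist','w4')
s1=cv2.resize(cv2.imread('pics/s4.png')[140:360,140:360],(400,400),interpolation=cv2.INTER_CUBIC); s2=cv2.resize(cv2.imread('pics/w4.png'),(400,300))
cv2.imwrite('pics/i.png',np.hstack([s1,np.vstack([s2,s2[:100]*0])]))
"
```

```text
[ 0.46915072 -0.31491754  0.26306152] 0.7007967992917623 [ 0.12531721 -0.00880444 -0.32426017]
```

View pics/i.png

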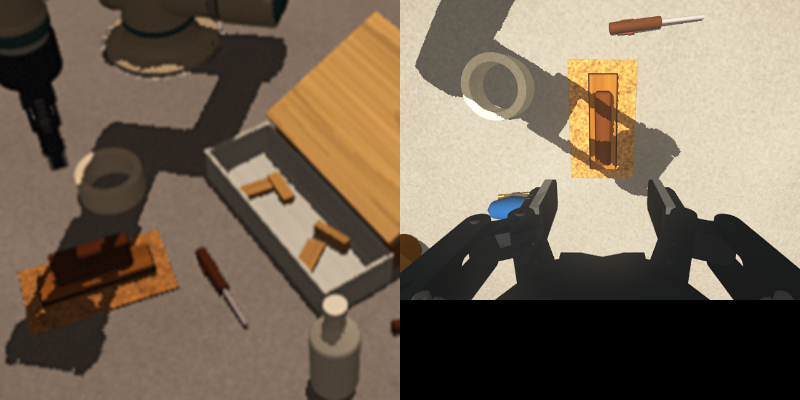

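The scraper lies squarely in the middle of the pad: in the wrist panel the block spans (589–617, 73–168) and the pad (568–637, 60–178). All four chips are in the trough, and the gripper is clear.

```bash
python3 -c "
from h import *
print(env.sign_off())"
```

```text
the job is handed in; nothing more can be done
None
```

I cleared the board with two light strokes of the scraper, one down each half. I then laid the scraper lengthwise on the cork pad, let go, raised the arm clear and handed the job in at about 19 s. The sign-off gives no verdict.

- **Chips:** the last scene picture shows all four in the trough, with the board bare. They were moved only by the scraper.
- **Scraper on the board:** at each check between moves the sole was within about 0.1° of my estimate of the slope. The net normal force was about 5 to 7 N. I read force only between moves, so I have no peak value.
- **Scraper on the pad:** judged by eye in the last wrist picture, it sits parallel to the pad and near its centre, a few millimetres off. I did not measure this in world coordinates.
- **Bystanders:** the tape, the bottle and the near graver look undisturbed by eye in the last pictures. I did not compare positions for these or the other bystanders.

No check failed or disagreed. I viewed 9 pictures.

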